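# Hold the incubator lid at its opening index

### The job

A colleague is about to slip a dish into the small bench incubator. Slide its front latch outward until you feel it come up against its stop, then take the lid by its black front tab, raise it against the closing spring until the red pointer on the lid's edge is level with the orange index on the quadrant, and finish while still holding it there, at rest. Warm gas escapes if the lid goes up well past the index, so do not overshoot; leave the index where it is set, and do not disturb the dish, the timer and the bottle standing by.

Things in the scene. Friction and masses are not known exactly. Their poses are not given: they have to be found in the camera images.
- incubator: White bench incubator, fixed to the table, 170 mm deep (x), 220 mm wide (y), 85 mm high to the top of its open chamber, with the lid on top; lid top at 103 mm. Origin: centre of its underside on the table. Its x axis points from its front (latch, tab, display) to the hinge at its back, y to its left seen from the front side where the robot stands, z up. Its yaw varies by up to 0.25 rad. The hinge axis of lid and index runs along its y axis through (80, 0, 90) mm.
- lid (a joint): Opening angle of the lid in rad: 0 shut, grows as the front edge rises, end stop 1.2. The hinge is sprung and always closes the lid when let go: it takes 3 to 9 N upward at the tab to lift and hold it, more as it opens. The lid cannot rise while the latch covers its keeper.
- lid_handle (a point): Grip point of the lid: middle of a black tab that sticks out 36 mm in front of the lid's front edge, 26 mm wide (y), 12 mm thick, free below and at both sides. The point lies 185 mm from the hinge axis and 3 mm above the lid's hinge line, on the incubator's centre line (93 mm above the table when shut). Pinched at its two sides (along y), the tab can turn between the fingers while the lid swings. The point's axes turn with the lid.
- lid_pointer (a point): End of the small red pointer on the right-hand (-y) edge of the lid, 145 mm from the hinge axis, on a line through it (90 mm above the table when shut). The point's axes turn with the lid.
- index (a joint): Angle in rad of the orange index arm over the aluminium quadrant on the right-hand (-y) side of the incubator, about the lid's hinge axis: the lid is level with the index when both joint values are equal. Set somewhere from 0.40 to 0.75 and held by friction.
- index_tip (a point): Tip of the orange index arm, 145 mm from the hinge axis, 6 mm farther out to the side than the lid pointer's end. Its x axis runs along the arm toward the hinge, its z axis is square to the arm, upward.
- latch (a joint): Travel of the steel front latch in m: it slides along the incubator's +y (outward, away from the tab); about 0 to 0.005 at the start, stop at 0.026. Its jaw clears the 20 mm wide keeper on the lid after 20 mm, so it is slid fully to the stop. About 2 N of friction; it stays where it is left.
- latch_knob (a point): Middle of the blue latch knob, a cylinder of 15 mm diameter and 24 mm length that points forward (-x of the incubator), reaching 48 mm in front of the case; the point is 36 mm in front of the case's front face, 76 mm above the table, 70 mm to the left (+y) of the tab's middle with the latch shut. Free below and at both sides.
- waiting_dish: Round covered dish with pink medium, 60 mm wide, 14 mm high, on the table in front and to the right of the incubator. Origin: centre of its underside. Leave alone.
- timer: White bench timer with coloured buttons, 58 x 62 x 17 mm, to the left of the incubator. Origin: centre of its underside. Leave alone.
- media_bottle: Small bottle of pink medium with a blue cap, 34 mm diameter, 67 mm high, to the left of the incubator. Origin: centre of its underside. Leave alone.

How it is judged:
By the outcome, as a careful person would: the job done as asked, in the order asked, and still so for the second after the job is handed in, while the arm keeps its last pose, push and grip.
It also fails if it takes over 40 s, if anything falls off the work surface, if the arm or the gripper's body presses on something with over 40 N, if the wrist force passes 120 N, or if a joint passes its speed limit or range.

### The arm

A 7-joint arm with a two-finger parallel gripper is mounted at the origin on a cart in front of the work surface, level with it; the furniture and walls round the work are solid. World frame = base frame: x ahead of the robot, y to its left, z up, the work surface at z = 0. Lengths are in m, angles in rad, forces in N, time in s.
With the tool pointing down it reaches from about 0.4 to 0.85 m from the base axis. Payload 10.4 kg.
Tool frame: the origin (TCP) lies at the very end of the fingers, on their centre line; the grasp point (between the pads) lies 19 mm behind it; z points along the fingers, y is the direction in which the jaws open and shut (so a half turn about z gives the same grasp; the last joint's range is limited). The gripper opens to 87 mm and grips with 3 to 60 N. Pads are 19 mm wide; open, the fingers measure 117 mm over their backs; the gripper's body (75 mm by 190 mm) begins 51 mm behind the grasp point.
Start: joints at [1.203, 0.332, -0.065, 1.46, 0.022, 1.35, -0.088], TCP at [0.211, -0.588, 0.223] pointing down, gripper open.
Joint ranges: [-2.6, 2.6], [-0.5, 2.12], [-1.47, 1.34], [0.16, 2.42], [-1.27, 4.41], [0.06, 2.06], [-2.6, 2.6]. Speed limits (rad/s): [2.22, 2.22, 2.79, 2.79, 3.14, 3.14, 3.14].

### API

Orientations are given as a unit quaternion [x, y, z, w].
In Python, from bench import r, eyes, job gives the robot as it stands. The module is installed in compiled form; this text tells all that it offers.
- The arm moves only by the tool play_rows, never from a script. Its argument "motion" is a list of rows, each a list of 7 numbers: the shift along the tool's x, y, z as a fraction of full scale, then the turn, a rotation vector about the tool's x, y, z as a fraction of full scale, then the opening in per cent of the stroke, from 0 (shut) to 100 (fully open). A call has 1 to 5 rows; each row is the pose to reach, as a shift and turn from the pose commanded when the call began, along the tool's axes at that moment; what a row does not reach only later rows make up. Full scale, the value 1, is 0.2 m for a shift and 90 degrees for a turn. A row lasts 1/8 s, in which the tool goes at most 62.5 mm and 10.7 degrees, less where a joint would pass 70% of its speed; a pose out of reach is approached as far as the arm can. A call with a number of a shift or a turn outside -1 to 1 is refused whole. A call with a gripper value outside its range is refused whole. The fingers move at their own pace and stop on an object; "squeeze" is the grip in N (left out, the last holds). Time passes only in rows, so rows that repeat a pose let the fingers close. It gives the time, the measured TCP pose, the force and the opening at its end, in the units of the state.
- r.read_state(): the state, without advancing time (a new reading comes with each control period).
- eyes.camera(name): name is "side" or "top"; returns a dict with "image" (480x640x3 uint8, red, green, blue), "mtx" (3x3 intrinsics, pixels), "R" (3x3) and "t" (3): a world point X has camera coordinates R X + t. Camera axes: x right, y down, z forward; pixel columns grow to the right and rows downward; lengths in m; the calibration is good to about 2 mm. A picture is of the moment at which its call begins. There is no depth.
- job.close_job(): hands the job in, once; it reports no verdict.
Trained networks look in a picture, given as the dict that the camera call returned (one of the last four; its "shot" number tells which), for a name from the list of things; names that differ only in an ending like _2 or _b are one class to them, and where a whole thing is asked for, a point or a joint stands for the part that bears it (a point fixed in the world has none). Each returns a list of dicts, best first, with "p" (0 to 1); they miss things now and then, are a little off and sometimes report something else, mostly with a low value. They report only what shows in the picture. A call takes as long as a camera call.
- eyes.regions_of(picture, label): "region" (480x640 bool, what is visible of it) and "xy" ([column, row] in pixels, amid what is visible of it).
- eyes.landmark_of(picture, label): "xy" ([column, row] in pixels: a listed point, or the origin of a listed thing).
The state is a dict: "time": time; "joint_positions": joint angles; "joint_vel": joint speeds; "joint_torque": joint torques, N m; "ee_pos": TCP position; "eef_rot": TCP orientation; "ft_force": force on the tool from outside, world axes, zero at the start; "torque": the same for the moment, N m; "width": finger opening in m.
Only numpy, scipy, OpenCV 4.12 (cv2) and the standard library are available. Lean on these libraries where they do the work, as an engineer would, in place of code of your own. Each camera call takes 0.05 s, during which the arm holds its last target. There are 200 camera calls.

## Working session

There is one attempt and no reset: what is moved stays moved. The work goes in short steps, Python scripts to look and compute and a tool call to move; the robot and the scene stay as the last step left them, time stands still between calls to the robot, and variables do not carry over. Pictures are saved under pics/ and viewed, about 8 in all and at most 12, crops included, and the job is handed in when it is done.

Besides the shell and the picture viewer there is one more tool, called after "Request:" in YAML: its name, and indented under it one key for each argument. play_rows: Moves the arm, as the interface text tells. Shift numbers are shares of 0.2 m and turn numbers shares of 90 degrees, none past 1 either way. Its arguments: {"type":"object","properties":{"motion":{"type":"array","items":{"type":"array","items":{"type":"number"}}},"squeeze":{"type":"number"}},"required":["motion"]}

```bash
mkdir -p pics; cat > h.py <<'E'
import numpy as np, cv2
from bench import r, eyes, job
from scipy.spatial.transform import Rotation as Ro
def see(names, save=True, tag='a'):
    out={}
    for c in ('side','top'):
        p=eyes.camera(c)
        if save: cv2.imwrite(f'pics/{tag}_{c}.png',cv2.cvtColor(p['image'],cv2.COLOR_RGB2BGR))
        for n in names:
            l=eyes.landmark_of(p,n)
            if l: out[(n,c)]=(np.array(l[0]['xy']),l[0]['p'])
        out[c]=p
    return out
def P(p): return p['mtx']@np.c_[p['R'],p['t']]
def proj(p,X):
    h=P(p)@np.r_[X,1]; return h[:2]/h[2]
def tri(o,n):
    if (n,'side') not in o or (n,'top') not in o: return None
    X=cv2.triangulatePoints(P(o['side']),P(o['top']),o[(n,'side')][0].astype(float),o[(n,'top')][0].astype(float))[:,0]
    return X[:3]/X[3]
def onz(p,uv,z):
    d=p['R'].T@np.linalg.solve(p['mtx'],np.r_[uv,1]); c=-p['R'].T@p['t']
    return c+d*(z-c[2])/d[2]
E
python3 - <<'E'
from h import *
N=['incubator','lid_handle','lid_pointer','index_tip','latch_knob','waiting_dish','timer','media_bottle']
o=see(N)
Z=[0,.093,.09,None,.076,0,0,0]
np.set_printoptions(precision=4,suppress=True)
for n,z in zip(N,Z):
    print(n,'tri',tri(o,n))
    for c in('side','top'):
        if (n,c) in o: print('  ',c,*o[(n,c)], onz(o[c],o[(n,c)][0],z) if z is not None else '')
s=r.read_state();print(s)
cv2.imwrite('pics/a_both.png',np.vstack([cv2.resize(cv2.imread(f'pics/a_{c}.png'),(400,300)) for c in('side','top')]))
E
```

```text
incubator tri [0.6338 0.1221 0.0034]
   side [349.  246.7] 0.75 [0.6289 0.1253 0.    ]
   top [303.6 212.7] 0.71 [0.6389 0.1216 0.    ]
lid_handle tri None
   side [300.  224.6] 0.75 [0.5256 0.1028 0.093 ]
lid_pointer tri [0.5819 0.0002 0.0917]
   side [344.5 259.6] 0.86 [0.5806 0.0019 0.09  ]
   top [374.6 233.5] 0.89 [ 0.5835 -0.0001  0.09  ]
index_tip tri [ 0.6053 -0.0029  0.1627]
   side [363.7 225.9] 0.58 
   top [379.1 212.2] 0.6 
latch_knob tri [0.5008 0.1769 0.0757]
   side [279.4 209. ] 0.53 [0.5003 0.1765 0.076 ]
   top [268.5 285.7] 0.63 [0.5011 0.1769 0.076 ]
waiting_dish tri [ 0.4897 -0.0185  0.0001]
   side [292.4 313.1] 0.65 [ 0.487  -0.0183 -0.    ]
   top [383.1 292.5] 0.71 [ 0.4917 -0.0187  0.    ]
timer tri None
   top [209. 233.] 0.69 [0.6044 0.2945 0.    ]
media_bottle tri None
   top [218.7 190.3] 0.68 [0.6838 0.2777 0.    ]
{'time': 0.9, 'joint_positions': array([ 1.2034,  0.3322, -0.0647,  1.4601,  0.0216,  1.3499, -0.0885]), 'joint_vel': array([ 0.0023, -0.002 , -0.0014,  0.0001,  0.0006, -0.0023,  0.    ]), 'joint_torque': array([ -0.0011, -62.3028,   0.0238, -39.0123,  -0.0611,   0.0316,
         0.0001]), 'ee_pos': array([ 0.2113, -0.5882,  0.2226]), 'eef_rot': array([0.9852, 0.1715, 0.    , 0.    ]), 'ft_force': array([ 0.5556,  0.4976, -0.5164]), 'torque': array([-0.0423,  0.0224,  0.015 ]), 'width': 0.08710597795730331}
```

View picture.

View pics/a_top.png

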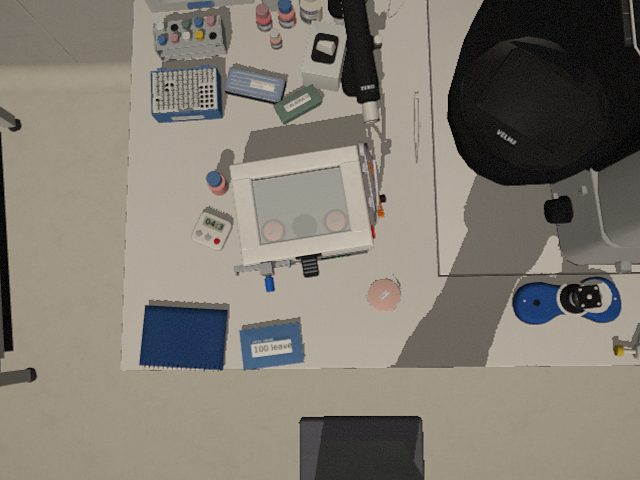

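View pics/a_side.png

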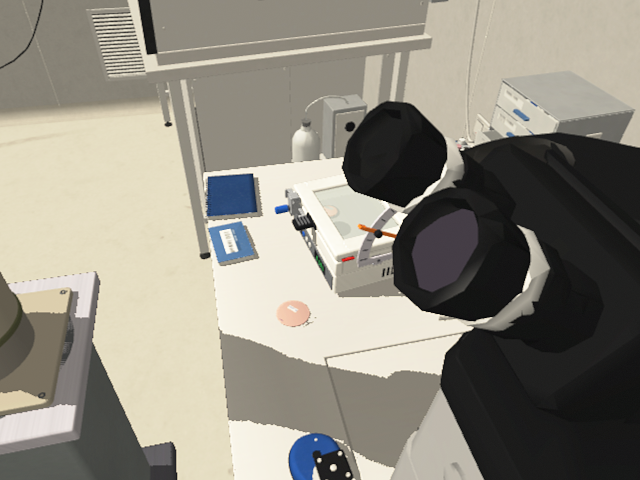

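```bash
cat > fit.py <<'E'
from h import *
from scipy.optimize import least_squares
# incubator frame pose: x,y,yaw, latch q, index a
def model(v):
    x,y,w,q,a=v; c,s=np.cos(w),np.sin(w)
    T=lambda p: np.array([x+c*p[0]-s*p[1], y+s*p[0]+c*p[1], p[2]])
    return T
E
python3 - <<'E'
from fit import *
# px from first shot
import pickle
cams={c:eyes.camera(c) for c in('side','top')}
obs={('inc','side'):(349,246.7),('inc','top'):(303.6,212.7),('h','side'):(300,224.6),('p','side'):(344.5,259.6),('p','top'):(374.6,233.5),('k','side'):(279.4,209),('k','top'):(268.5,285.7),('i','side'):(363.7,225.9),('i','top'):(379.1,212.2)}
def pts(v):
    x,y,w,q,a,yp=v;T=model(v[:5])
    return dict(inc=T((0,0,0)),h=T((-.105,0,.093)),p=T((-.065,yp,.09)),k=T((-.121,.07+q,.076)),i=T((.08-.145*np.cos(a),yp-.006,.09+.145*np.sin(a))))
def f(v):
    P_=pts(v); return np.r_[np.concatenate([proj(cams[c],P_[n])-uv for (n,c),uv in obs.items()]),(v[3]-.0025)/.0015]
s=least_squares(f,[.63,.12,0,.002,.55,-.12],loss='soft_l1',f_scale=2)
np.set_printoptions(precision=4,suppress=True)
print(s.x); print(dict(zip(obs,np.round(s.fun[:-1].reshape(-1,2),1)))); print(pts(s.x))
for c in cams: print(c, -cams[c]['R'].T@cams[c]['t'])
E
```

```text
[ 0.631   0.1221  0.1455  0.0028  0.538  -0.1138]
{('inc', 'side'): array([1.5, 0.9]), ('inc', 'top'): array([-0.3,  4.2]), ('h', 'side'): array([ 0.4, -1.5]), ('p', 'side'): array([1.8, 0.5]), ('p', 'top'): array([-0.1,  0.2]), ('k', 'side'): array([ 0.2, -0. ]), ('k', 'top'): array([0.2, 0.2]), ('i', 'side'): array([-1.2, -0.6]), ('i', 'top'): array([ 0.1, -0.1])}
{'inc': array([0.631 , 0.1221, 0.    ]), 'h': array([0.5272, 0.1069, 0.093 ]), 'p': array([0.5832, 0.0001, 0.09  ]), 'k': array([0.5008, 0.1766, 0.076 ]), 'i': array([ 0.6044, -0.0028,  0.1643])}
side [ 0.3919 -0.5668  0.6614]
top [0.43   0.0655 1.029 ]
```

The top view shows the knob at about (268,284), the tab at (310,266) and the orange tip at (379,212). In the side view the index tip is at (363,226) and the red pointer at (345,259). Both agree with the network points and with the fit: yaw about 0.145, index about 0.54. Next I'll move toward the knob.

```bash
cat >> h.py <<'E'
W=.1455; O=np.array([.631,.1221,0])
def inc(p): return O+Ro.from_euler('z',W).apply(p)
def row(target,yaw=W,start=None):
    """numbers for a move from start (pos,quat) to target with tool down, tool x at yaw"""
    s=r.read_state(); p,q=start or (s['ee_pos'],s['eef_rot'])
    A=Ro.from_quat(q); B=Ro.from_euler('z',yaw)*Ro.from_euler('x',np.pi)
    return np.round(np.r_[A.inv().apply(np.array(target)-p)/.2,(A.inv()*B).as_rotvec()/(np.pi/2)],3)
def down(yaw): return (Ro.from_euler('z',yaw)*Ro.from_euler('x',np.pi)).as_quat()
E
python3 - <<'E'
from h import *
a=np.array([.29,-.34,.26]);b=np.array([.38,-.06,.26]);c=inc([-.121,.0728,.15]); 
print(row(a,.345)); print(row(b,W,(a,down(.345)))); print(c,row(c,W,(b,down(W))))
E
```

```text
[ 0.79  -1.035 -0.187  0.    -0.    -0.   ]
[ 0.897 -1.165 -0.    -0.    -0.     0.127]
[0.50072348 0.17658731 0.15      ] [ 0.769 -1.083  0.55   0.     0.     0.   ]
```

Request:
play_rows:
  motion:
    - [0.2,-0.25,-0.1,0,0,0,100]
    - [0.4,-0.5,-0.187,0,0,0,100]
    - [0.6,-0.75,-0.187,0,0,0,80]
    - [0.76,-1.0,-0.187,0,0,0,57]
    - [0.76,-1.0,-0.187,0,0,0,57]
  squeeze: 15

```text
time: 1.62
ee_pos: [0.2883, -0.3452, 0.2607]
eef_rot: [0.985, 0.174, 0.0, 0.001]
ft_force: [-0.3, -0.5, -0.7]
width: 0.0647
```

Request:
play_rows:
  motion:
    - [0.22,-0.25,0,0,0,0.03,57]
    - [0.43,-0.5,0,0,0,0.06,57]
    - [0.65,-0.75,0,0,0,0.1,57]
    - [0.86,-1.0,0,0,0,0.127,57]
    - [0.86,-1.0,0,0,0,0.127,57]

```text
time: 2.25
ee_pos: [0.3822, -0.0995, 0.2604]
eef_rot: [0.997, 0.075, 0.0, 0.0]
ft_force: [0.6, -0.3, 0.2]
width: 0.0499
```

```bash
python3 - <<'E'
from h import *
s=r.read_state();print(s['time'],s['ee_pos'],s['width'],s['ft_force'],s['joint_positions'].round(2))
print(row(inc([-.123,.0728,.16])))
E
```

```text
2.25 [ 0.38215348 -0.09946186  0.26041058] 0.04991816877292392 [ 0.61124273 -0.2682401   0.23180814] [ 0.81 -0.2  -0.57  1.92 -0.11  1.39 -1.16]
[ 7.820e-01 -1.277e+00  5.020e-01  0.000e+00 -1.000e-03  3.000e-03]
```

Request:
play_rows:
  motion:
    - [0.15,-0.25,0,0,0,0,57]
    - [0.3,-0.5,0,0,0,0,57]
    - [0.45,-0.75,0.1,0,0,0,57]
    - [0.6,-1.0,0.2,0,0,0.003,57]
    - [0.6,-1.0,0.2,0,0,0.003,57]

```text
time: 2.88
ee_pos: [0.4709, 0.1158, 0.2181]
eef_rot: [0.997, 0.073, -0.002, -0.002]
ft_force: [-0.5, -0.1, 0.6]
width: 0.0497
```

```bash
python3 - <<'E'
from h import *
s=r.read_state();print(s['time'],s['ee_pos'],s['width'],s['joint_positions'].round(2))
print(row(inc([-.123,.0728,.13])),row(inc([-.123,.0728,.057])))
E
```

```text
2.875 [0.47085826 0.1157535  0.21808866] 0.04968028105883568 [ 0.58  0.11 -0.95  1.78  0.08  1.3  -1.82]
[ 0.183 -0.278  0.441 -0.003  0.002 -0.   ] [ 0.184 -0.276  0.806 -0.003  0.002 -0.   ]
```

Request:
play_rows:
  motion:
    - [0.1,-0.14,0.2,0,0,0,57]
    - [0.183,-0.278,0.44,-0.003,0.002,0,57]
    - [0.183,-0.278,0.44,-0.003,0.002,0,57]

```text
time: 3.25
ee_pos: [0.4978, 0.1727, 0.1283]
eef_rot: [0.997, 0.071, -0.002, 0.002]
ft_force: [0.1, -0.5, 1.1]
width: 0.0497
```

```bash
python3 - <<'E'
from h import *
s=r.read_state();print(s['time'],s['ee_pos'],s['width'])
o=see(['lid_handle','latch_knob'],tag='b')
for k in o:
    if isinstance(k,tuple): print(k,o[k], onz(o[k[1]],o[k][0],.076 if 'kn' in k[0] else .093))
a=o['side']['image'][130:290,220:420]; b=o['top']['image'][200:320,230:430]
cv2.imwrite('pics/b.png',cv2.cvtColor(np.vstack([cv2.resize(a,None,fx=2,fy=2),cv2.resize(b,None,fx=2,fy=2)]),cv2.COLOR_RGB2BGR))
print(row(inc([-.123,.0728,.057])))
E
```

```text
3.25 [0.49778899 0.17271636 0.12825392] 0.049656511681247836
('lid_handle', 'side') (array([299.1, 222.9]), 0.89) [0.52493451 0.10781632 0.093     ]
('latch_knob', 'side') (array([281.1, 210.4]), 0.71) [0.50277184 0.17161532 0.076     ]
('lid_handle', 'top') (array([310.2, 270.7]), 0.58) [0.52332785 0.10657483 0.093     ]
[-0.007 -0.026  0.382  0.004 -0.004 -0.004]
```

View pics/b.png

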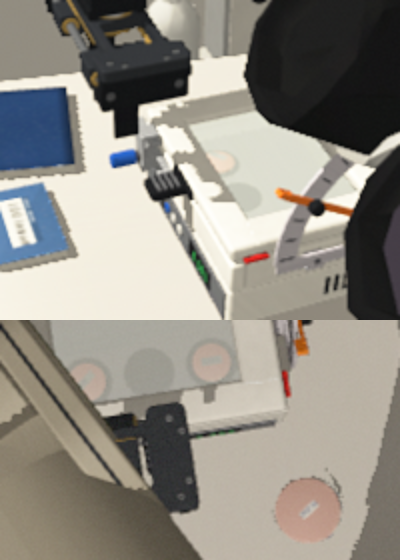

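The crop shows the fingers above the blue knob (side view (281,209)) with the tab just to their right. The points agree to 5 mm, so I'll descend.

Request:
play_rows:
  motion:
    - [0,0,0.12,0,0,0,57]
    - [0,0,0.24,0,0,0,57]
    - [0,0,0.365,0,0,0,57]
    - [0,0,0.365,0,0,0,57]

```text
time: 4.05
ee_pos: [0.4991, 0.1716, 0.0586]
eef_rot: [0.998, 0.07, 0.001, 0.003]
ft_force: [0.5, 0.4, 0.5]
width: 0.0496
```

Request:
play_rows:
  motion:
    - [0,0,0,0,0,0,30]
    - [0,0,0,0,0,0,10]
    - [0,0,0,0,0,0,5]
    - [0,0,0,0,0,0,5]
    - [0,0,0,0,0,0,5]
  squeeze: 10

```text
time: 4.68
ee_pos: [0.4996, 0.1732, 0.0592]
eef_rot: [0.998, 0.07, 0.002, 0.002]
ft_force: [-0.8, 0.8, 2.2]
width: 0.0147
```

Request:
play_rows:
  motion:
    - [0,-0.03,0,0,0,0,5]
    - [0,-0.06,0,0,0,0,5]
    - [0,-0.09,0,0,0,0,5]
    - [0,-0.1,0,0,0,0,5]
    - [0,-0.1,0,0,0,0,5]

```text
time: 5.3
ee_pos: [0.4968, 0.1935, 0.059]
eef_rot: [0.998, 0.071, 0.002, 0.002]
ft_force: [-0.7, 0.1, 5.7]
width: 0.0145
```

Request:
play_rows:
  motion:
    - [0,-0.01,0,0,0,0,5]
    - [0,-0.015,0,0,0,0,5]
    - [0,-0.02,0,0,0,0,5]
    - [0,-0.02,0,0,0,0,5]

```text
time: 5.8
ee_pos: [0.4963, 0.197, 0.059]
eef_rot: [0.998, 0.07, 0.002, 0.002]
ft_force: [-0.8, -1.7, 7.0]
width: 0.015
```

Request:
play_rows:
  motion:
    - [0,-0.01,0,0,0,0,5]
    - [0,-0.015,0,0,0,0,5]
    - [0,-0.015,0,0,0,0,5]

```text
time: 6.18
ee_pos: [0.4959, 0.1992, 0.059]
eef_rot: [0.998, 0.07, 0.002, 0.003]
ft_force: [-1.5, -3.4, 6.9]
width: 0.0143
```

Request:
play_rows:
  motion:
    - [0,-0.01,0,0,0,0,5]
    - [0,-0.015,0,0,0,0,5]
    - [0,-0.015,0,0,0,0,5]

```text
time: 6.55
ee_pos: [0.4958, 0.1994, 0.0587]
eef_rot: [0.998, 0.069, 0.001, 0.005]
ft_force: [-0.5, -11.9, 11.5]
width: 0.0143
```

The knob stopped moving and the force rose to 12 N after about 26 mm, so the latch is at its stop. I'll release it and lift.

Request:
play_rows:
  motion:
    - [0,0,0,0,0,0,40]
    - [0,0,0,0,0,0,50]
    - [0,0,0,0,0,0,57]
    - [0,0.01,-0.1,0,0,0,57]
    - [0,0.01,-0.3,0,0,0,57]

```text
time: 7.18
ee_pos: [0.4945, 0.2006, 0.1195]
eef_rot: [0.998, 0.07, 0.001, 0.002]
ft_force: [0.8, 0.6, 0.5]
width: 0.0484
```

Request:
play_rows:
  motion:
    - [0,0,-0.12,0,0,0,57]
    - [0,0,-0.15,0,0,0,57]
    - [0,0,-0.15,0,0,0,57]

```text
time: 7.55
ee_pos: [0.4953, 0.2009, 0.149]
eef_rot: [0.998, 0.07, 0.002, 0.002]
ft_force: [0.5, -1.0, 0.2]
width: 0.0497
```

```bash
python3 - <<'E'
from h import *
s=r.read_state();print(s['time'],s['ee_pos'],s['width'])
o=see(['latch_knob','lid_handle'],tag='c')
for k in o:
    if isinstance(k,tuple): print(k,o[k], onz(o[k[1]],o[k][0],.076 if 'kn' in k[0] else .093))
print(inc([-.121,.096,.076]),inc([-.105,0,.093]))
print(row(inc([-.106,0,.14])),row(inc([-.106,0,.074])))
E
```

```text
7.55 [0.49530568 0.20089666 0.14904958] 0.04974582073874475
('latch_knob', 'side') (array([277.3, 200.7]), 0.87) [0.50078413 0.20327827 0.076     ]
('lid_handle', 'side') (array([301. , 225.1]), 0.61) [0.52703327 0.10107465 0.093     ]
('latch_knob', 'top') (array([384.1, 294.8]), 0.21) [ 0.48334205 -0.01401796  0.076     ]
('lid_handle', 'top') (array([311. , 269.7]), 0.61) [0.52494747 0.10525048 0.093     ]
[0.49735977 0.19954217 0.076     ] [0.52710948 0.10687635 0.093     ]
[ 0.088  0.488  0.043  0.003 -0.001 -0.003] [ 0.088  0.486  0.373  0.003 -0.001 -0.003]
```

Request:
play_rows:
  motion:
    - [0.03,0.16,0.02,0,0,0,57]
    - [0.06,0.32,0.03,0,0,0,57]
    - [0.085,0.49,0.03,0,0,0,57]
    - [0.085,0.49,0.03,0,0,0,57]

```text
time: 8.35
ee_pos: [0.5265, 0.1032, 0.1427]
eef_rot: [0.998, 0.068, 0.001, 0.003]
ft_force: [-0.5, 0.4, -0.8]
width: 0.0495
```

```bash
python3 - <<'E'
from h import *
s=r.read_state();print(s['time'],s['ee_pos'],s['width'],s['ft_force'])
print(row(inc([-.106,0,.074])))
p=eyes.camera('side')
cv2.imwrite('pics/d.png',cv2.cvtColor(cv2.resize(p['image'][130:290,220:420],None,fx=3,fy=3),cv2.COLOR_RGB2BGR))
E
```

```text
8.35 [0.52645969 0.10319932 0.14268068] 0.04948971868597279 [-0.45787113  0.44783195 -0.80968504]
[-0.    -0.02   0.343  0.004 -0.001 -0.006]
```

View pics/d.png

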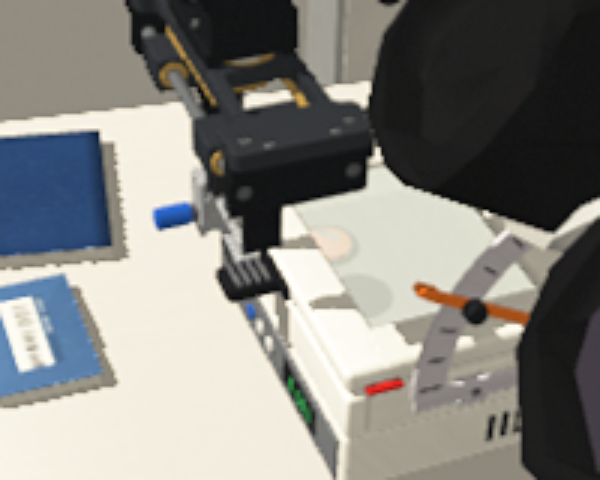

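The crop shows the hand straight above the tab (crop (250,270)), with the latch and knob shifted outward. The index and red pointer are both in clear view. I'll descend and pinch the tab.

Request:
play_rows:
  motion:
    - [0,-0.015,0.11,0,0,0,57]
    - [0,-0.015,0.22,0,0,0,57]
    - [0,-0.015,0.34,0,0,0,57]
    - [0,-0.015,0.34,0,0,0,57]

```text
time: 8.9
ee_pos: [0.5241, 0.11, 0.074]
eef_rot: [0.997, 0.071, 0.0, 0.002]
ft_force: [-0.4, -0.1, 0.8]
width: 0.0499
```

Request:
play_rows:
  motion:
    - [0,0,0,0,0,0,35]
    - [0,0,0,0,0,0,25]
    - [0,0,0,0,0,0,10]
    - [0,0,0,0,0,0,10]
    - [0,0,0,0,0,0,10]
  squeeze: 30

```text
time: 9.52
ee_pos: [0.5266, 0.1064, 0.0759]
eef_rot: [0.998, 0.069, 0.002, 0.004]
ft_force: [0.6, -7.7, 2.7]
width: 0.0258
```

```bash
python3 - <<'E'
from h import *
s=r.read_state();print(s['time'],s['ee_pos'],s['width'],s['ft_force'])
p0=s['ee_pos']
# arc: grasp point starts at angle asin(3/185); rise along circle, for increments da
for a in (.1,.2,.3,.4,.45,.5,.54):
    b=np.arctan2(.003,.185)
    g=lambda a:np.array([.08-.185*np.cos(a+b),0,.09+.185*np.sin(a+b)])
    d=g(a)-g(0); print(a,row(p0+Ro.from_euler('z',W).apply(d)))
E
```

```text
9.525 [0.52661153 0.10642728 0.07588842] 0.025754348498983094 [ 0.64428199 -7.66949526  2.66742841]
0.1 [ 0.006  0.001 -0.092  0.005 -0.003 -0.005]
0.2 [ 0.022  0.001 -0.183  0.005 -0.003 -0.005]
0.3 [ 0.047  0.002 -0.272  0.005 -0.003 -0.005]
0.4 [ 0.08   0.002 -0.359  0.005 -0.003 -0.005]
0.45 [ 0.1    0.003 -0.4    0.005 -0.003 -0.005]
0.5 [ 0.122  0.003 -0.441  0.005 -0.003 -0.005]
0.54 [ 0.141  0.003 -0.473  0.005 -0.003 -0.005]
```

Request:
play_rows:
  motion:
    - [0.003,0.01,-0.046,0,0,0,10]
    - [0.006,0.015,-0.092,0,0,0,10]
    - [0.013,0.015,-0.138,0,0,0,10]
    - [0.022,0.015,-0.183,0,0,0,10]
    - [0.022,0.015,-0.183,0,0,0,10]

```text
time: 10.15
ee_pos: [0.5303, 0.1069, 0.1124]
eef_rot: [0.998, 0.07, 0.002, 0.002]
ft_force: [2.3, 0.7, -6.4]
width: 0.0259
```

```bash
cat > ang.py <<'E'
from h import *
np.set_printoptions(precision=4,suppress=True)
s=r.read_state();g=s['ee_pos']-.019*np.array([0,0,-1]); 
A=Ro.from_quat(s['eef_rot']); g=s['ee_pos']-.019*A.apply([0,0,1])
l=Ro.from_euler('z',W).inv().apply(g-O)
print(s['time'],s['ee_pos'],s['width'],s['ft_force'],'g',l,'angle z',np.arcsin((l[2]-.09)/.185)-.016,'R',np.hypot(l[0]-.08,l[2]-.09))
import sys
p=eyes.camera('side')
for n,y in(('lid_pointer',-.1138),('index_tip',-.1198)):
    L=eyes.landmark_of(p,n)
    if not L: print(n,'none'); continue
    uv=np.array(L[0]['xy']); c=-p['R'].T@p['t']; d=p['R'].T@np.linalg.solve(p['mtx'],np.r_[uv,1])
    B=Ro.from_euler('z',W).inv(); c=B.apply(c-O); d=B.apply(d); X=c+d*(y-c[1])/d[1]
    print(n,uv,L[0]['p'],X,'ang',np.arctan2(X[2]-.09,.08-X[0]),'rad',np.hypot(X[2]-.09,.08-X[0]))
cv2.imwrite(f'pics/{sys.argv[1]}.png',cv2.cvtColor(cv2.resize(p['image'][140:290,260:420],None,fx=4,fy=4,interpolation=cv2.INTER_CUBIC),cv2.COLOR_RGB2BGR))
E
python3 ang.py e
```

```text
10.15 [0.5303 0.1069 0.1124] 0.025923258210238585 [ 2.3238  0.6795 -6.3931] g [-0.1019 -0.0004  0.1314] angle z 0.2099008249579919 R 0.1865477311042307
lid_pointer [348.3 248.1] 0.95 [-0.0631 -0.1138  0.1165] ang 0.18343853413632213 rad 0.1455178648467638
index_tip [361.4 227.1] 0.7 [-0.0461 -0.1198  0.1611] ang 0.5132779372533107 rad 0.14475527585593628
```

Request:
play_rows:
  motion:
    - [0.012,0,-0.045,0,0,0,10]
    - [0.025,0,-0.09,0,0,0,10]
    - [0.041,0,-0.135,0,0,0,10]
    - [0.06,0,-0.18,0,0,0,10]
    - [0.06,0,-0.18,0,0,0,10]
  squeeze: 35

```text
time: 10.92
ee_pos: [0.5418, 0.1086, 0.1484]
eef_rot: [0.998, 0.07, 0.001, 0.003]
ft_force: [-5.5, -0.5, -4.7]
width: 0.0257
```

```bash
python3 ang.py f
```

```text
10.925 [0.5418 0.1086 0.1484] 0.025710974520901056 [-5.474  -0.5135 -4.725 ] g [-0.0903 -0.0004  0.1674] angle z 0.41583832117253744 R 0.18706808613589782
lid_pointer [354.  234.4] 0.72 [-0.0549 -0.1138  0.1436] ang 0.3785290284786211 rad 0.14513395269612578
index_tip [363.9 226.1] 0.73 [-0.0418 -0.1198  0.1619] ang 0.5331443787020386 rad 0.14146297186073237
```

View pics/f.png

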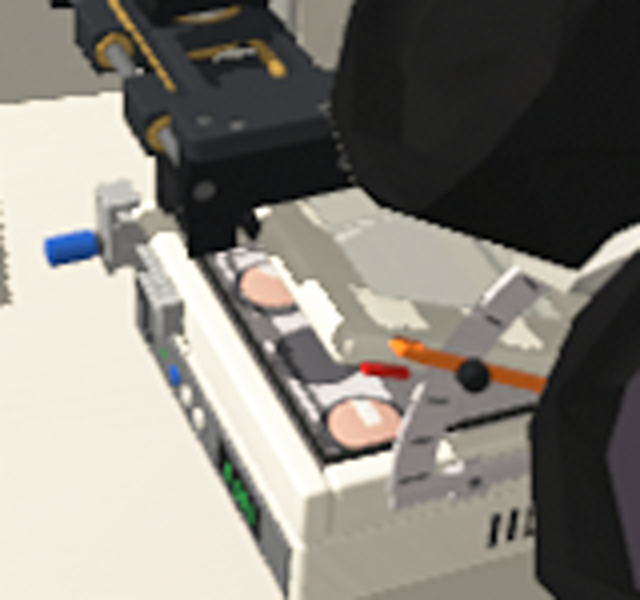

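The lid is up, with the red pointer at side (354,234) just below the orange tip at (363,226). I'll refine the gap by colour, using the shut image as zero.

```bash
cat > col.py <<'E'
from h import *
B=Ro.from_euler('z',W).inv()
def ray(p,uv,y):
    c=-p['R'].T@p['t']; d=(p['R'].T@np.linalg.solve(p['mtx'],np.c_[uv,np.ones(len(uv))].T)).T
    c=B.apply(c-O); d=B.apply(d); return c+d*((y-c[1])/d[:,1])[:,None]
def colang(img,p,verbose=True):
    hsv=cv2.cvtColor(img,cv2.COLOR_RGB2HSV); H,S,V=[hsv[...,i].astype(int) for i in range(3)]
    m0=np.zeros(H.shape,bool); m0[195:275,325:400]=1
    red=m0&((H<4)|(H>174))&(S>165)&(V>90); org=m0&(H>=7)&(H<=18)&(S>170)&(V>110)
    res=[]
    for m,y in((red,-.1138),(org,-.1198)):
        n,l,st,ce=cv2.connectedComponentsWithStats(m.astype(np.uint8),connectivity=8)
        if n<2: res.append(None);continue
        k=1+np.argmax(st[1:,4]); v,u=np.where(l==k)
        X=ray(p,np.c_[u,v].astype(float),y); rx=.08-X[:,0]; rz=X[:,2]-.09
        rad=np.hypot(rx,rz); a=np.arctan2(rz,rx)
        far=rad>rad.max()-.025
        k2=np.polyfit(rad,a,1)
        res.append((len(u),np.round(a.mean(),4),np.round(a[far].mean(),4),np.round([rad.min(),rad.max()],3)))
    return res
E
cat > run.py <<'E'
from col import *
import sys
p=eyes.camera('side')
for f in ('a_side','b_side','c_side'):
    print(f,colang(cv2.cvtColor(cv2.imread(f'pics/{f}.png'),cv2.COLOR_BGR2RGB),p))
print('now',colang(p['image'],p))
for n,y in(('lid_pointer',-.1138),('index_tip',-.1198)):
    for q in [L['xy'] for L in eyes.landmark_of(p,n)[:1]]:
        X=ray(p,np.array([q]),y)[0]; print(n,q,np.arctan2(X[2]-.09,.08-X[0]))
    for L in eyes.regions_of(p,n)[:1]:
        print('  reg',L['p'],L['xy'],L['region'].sum())
print('shut nn', [np.arctan2(X[2]-.09,.08-X[0]) for X in ray(p,np.array([[344.5,259.6]]),-.1138)])
E
python3 run.py
```

```text
a_side [(32, np.float64(0.0202), np.float64(0.0202), array([0.133, 0.153])), (58, np.float64(0.511), np.float64(0.5135), array([0.116, 0.153]))]
b_side [(32, np.float64(0.0202), np.float64(0.0202), array([0.133, 0.153])), (58, np.float64(0.511), np.float64(0.5135), array([0.116, 0.153]))]
c_side [(32, np.float64(0.0202), np.float64(0.0202), array([0.133, 0.153])), (58, np.float64(0.511), np.float64(0.5135), array([0.116, 0.153]))]
now [(30, np.float64(0.4046), np.float64(0.4046), array([0.132, 0.156])), (64, np.float64(0.5119), np.float64(0.5141), array([0.116, 0.153]))]
lid_pointer [353.3, 232.8] 0.39876753249168484
  reg 0.57 [351.3, 206.6] 2145
index_tip [365.2, 226.5] 0.5325349344950335
  reg 0.69 [376.4, 229.6] 228
shut nn [np.float64(0.015916198792586128)]
```

Request:
play_rows:
  motion:
    - [0.007,0,-0.02,0,0,0,10]
    - [0.014,0,-0.04,0,0,0,10]
    - [0.022,0,-0.058,0,0,0,10]
    - [0.028,0,-0.07,0,0,0,10]
    - [0.028,0,-0.07,0,0,0,10]

```text
time: 11.95
ee_pos: [0.5482, 0.1095, 0.1623]
eef_rot: [0.998, 0.07, 0.002, 0.002]
ft_force: [5.4, 0.3, -9.8]
width: 0.0255
```

```bash
sed -i "/a_side/,+1d" run.py; python3 run.py; python3 ang.py g
```

```text
now [(9, np.float64(0.4868), np.float64(0.4868), array([0.147, 0.155])), (68, np.float64(0.5125), np.float64(0.5149), array([0.116, 0.155]))]
lid_pointer [354.1, 226.5] 0.47802409204845614
  reg 0.81 [354.9, 203.3] 1891
index_tip [364.2, 228.1] 0.5092347965833267
  reg 0.58 [376.6, 229.6] 160
shut nn [np.float64(0.015916198792586128)]
12.2 [0.5481 0.1095 0.162 ] 0.0256794990299309 [  5.1448   0.3885 -10.8767] g [-0.0839 -0.0004  0.181 ] angle z 0.49852097111422355 R 0.18751850922320237
lid_pointer [355.8 227.4] 0.98 [-0.0528 -0.1138  0.1577] ang 0.4712717034792209 rad 0.14900633997927756
index_tip [361.5 225. ] 0.62 [-0.0463 -0.1198  0.1654] ang 0.538401019806505 rad 0.14710975358981077
```

View pics/g.png

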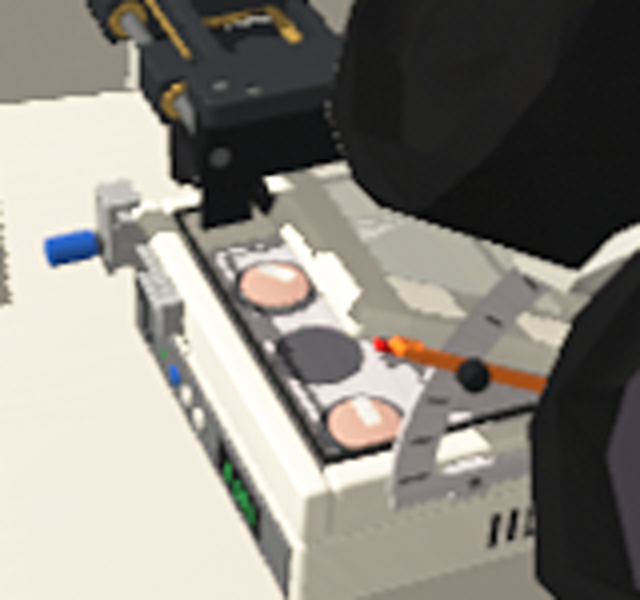

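```bash
cat > sub.py <<'E'
from col import *
import sys
p=eyes.camera('side')
def an(img,name):
    hsv=cv2.cvtColor(img,cv2.COLOR_BGR2HSV); H,S,V=[hsv[...,i].astype(int) for i in range(3)]
    for nm,m,y in(('red',((H<5)|(H>172))&(S>150)&(V>90),-.1138),('org',(H>=7)&(H<=18)&(S>165)&(V>110),-.1198)):
        m[:210]=0; m[:,:250]=0; m[:,555:]=0
        n,l,st,ce=cv2.connectedComponentsWithStats(m.astype(np.uint8)); k=1+np.argmax(st[1:,4]); v,u=np.where(l==k)
        X=ray(p,np.c_[260+(u+.5)/4-.5,140+(v+.5)/4-.5],y); rx=.08-X[:,0]; rz=X[:,2]-.09
        R=np.hypot(rx,rz);a=np.arctan2(rz,rx)
        bins=[(b,np.round([a[s].min(),np.median(a[s]),a[s].max()],3).tolist()) for b in np.arange(.129,.157,.004) for s in [(R>=b)&(R<b+.004)] if s.sum()>5]
        print(name,nm,len(u),'umin',260+u.min()/4,'v',140+v.min()/4,140+v.max()/4,'\n   ',*bins)
def up(im): return cv2.resize(im[140:290,260:420],None,fx=4,fy=4,interpolation=cv2.INTER_CUBIC)
if len(sys.argv)>1: an(up(cv2.cvtColor(p['image'],cv2.COLOR_RGB2BGR)),'now')
else:
    an(up(cv2.imread('pics/a_side.png')),'shut')
    for f in 'efg': an(cv2.imread(f'pics/{f}.png'),f)
for a in (.47,.49,.51): print(a,[proj(p,inc([.08-.145*np.cos(a),y,.09+.145*np.sin(a)])).round(1) for y in(-.1138,-.1198)])
E
python3 sub.py
```

```text
shut red 567 umin 341.75 v 256.5 261.5 
    (np.float64(0.129), [-0.004, 0.013, 0.035]) (np.float64(0.133), [-0.004, 0.02, 0.046]) (np.float64(0.137), [-0.004, 0.021, 0.047]) (np.float64(0.14100000000000001), [-0.003, 0.024, 0.05]) (np.float64(0.14500000000000002), [-0.003, 0.022, 0.045]) (np.float64(0.14900000000000002), [-0.003, 0.021, 0.043]) (np.float64(0.15300000000000002), [0.014, 0.03, 0.044])
shut org 960 umin 358.25 v 224.5 232.5 
    (np.float64(0.129), [0.486, 0.507, 0.528]) (np.float64(0.133), [0.485, 0.506, 0.527]) (np.float64(0.137), [0.49, 0.513, 0.538]) (np.float64(0.14100000000000001), [0.493, 0.518, 0.543]) (np.float64(0.14500000000000002), [0.494, 0.518, 0.542]) (np.float64(0.14900000000000002), [0.506, 0.526, 0.542]) (np.float64(0.15300000000000002), [0.523, 0.531, 0.536])
e red 532 umin 344.25 v 244.75 248.25 
    (np.float64(0.129), [0.195, 0.205, 0.219]) (np.float64(0.133), [0.19, 0.211, 0.233]) (np.float64(0.137), [0.19, 0.213, 0.235]) (np.float64(0.14100000000000001), [0.19, 0.211, 0.235]) (np.float64(0.14500000000000002), [0.192, 0.212, 0.231]) (np.float64(0
[... 1349 characters left out ...]
00000002), [0.472, 0.475, 0.483]) (np.float64(0.14900000000000002), [0.471, 0.485, 0.503]) (np.float64(0.15300000000000002), [0.473, 0.494, 0.505])
g org 1091 umin 357.0 v 224.25 232.5 
    (np.float64(0.129), [0.484, 0.508, 0.531]) (np.float64(0.133), [0.483, 0.507, 0.53]) (np.float64(0.137), [0.487, 0.513, 0.541]) (np.float64(0.14100000000000001), [0.49, 0.519, 0.546]) (np.float64(0.14500000000000002), [0.491, 0.517, 0.544]) (np.float64(0.14900000000000002), [0.493, 0.521, 0.544]) (np.float64(0.15300000000000002), [0.509, 0.523, 0.543])
0.47 [array([357.7, 227.9]), array([359.3, 230.2])]
0.49 [array([358.6, 226.4]), array([360.2, 228.7])]
0.51 [array([359.5, 225. ]), array([361.1, 227.3])]
```

Request:
play_rows:
  motion:
    - [0.005,0,-0.006,0,0,0,10]
    - [0.01,0,-0.012,0,0,0,10]
    - [0.014,0,-0.018,0,0,0,10]
    - [0.014,0,-0.018,0,0,0,10]
    - [0.014,0,-0.018,0,0,0,10]

```text
time: 13.02
ee_pos: [0.55, 0.1097, 0.1655]
eef_rot: [0.998, 0.07, 0.001, 0.002]
ft_force: [-0.9, -1.9, -8.1]
width: 0.0255
```

```bash
python3 ang.py i; python3 sub.py now
```

```text
13.025 [0.55   0.1097 0.1655] 0.02554003836524749 [-0.9403 -1.9293 -8.0842] g [-0.082  -0.0004  0.1845] angle z 0.520224606429222 R 0.1875716864901763
lid_pointer [356.5 226.6] 0.61 [-0.0516 -0.1138  0.159 ] ang 0.4826429844210194 rad 0.14862547414827057
index_tip [362.4 225.6] 0.47 [-0.0446 -0.1198  0.1637] ang 0.5342699523886755 rad 0.14476822958535396
now red 100 umin 354.5 v 223.25 225.75 
    (np.float64(0.14900000000000002), [0.494, 0.51, 0.523]) (np.float64(0.15300000000000002), [0.498, 0.512, 0.523])
now org 1100 umin 357.0 v 223.75 232.5 
    (np.float64(0.129), [0.486, 0.509, 0.533]) (np.float64(0.133), [0.485, 0.508, 0.531]) (np.float64(0.137), [0.486, 0.514, 0.545]) (np.float64(0.14100000000000001), [0.49, 0.52, 0.55]) (np.float64(0.14500000000000002), [0.491, 0.52, 0.547]) (np.float64(0.14900000000000002), [0.506, 0.53, 0.546]) (np.float64(0.15300000000000002), [0.515, 0.53, 0.546])
0.47 [array([357.7, 227.9]), array([359.3, 230.2])]
0.49 [array([358.6, 226.4]), array([360.2, 228.7])]
0.51 [array([359.5, 225. ]), array([361.1, 227.3])]
```

View pics/i.png

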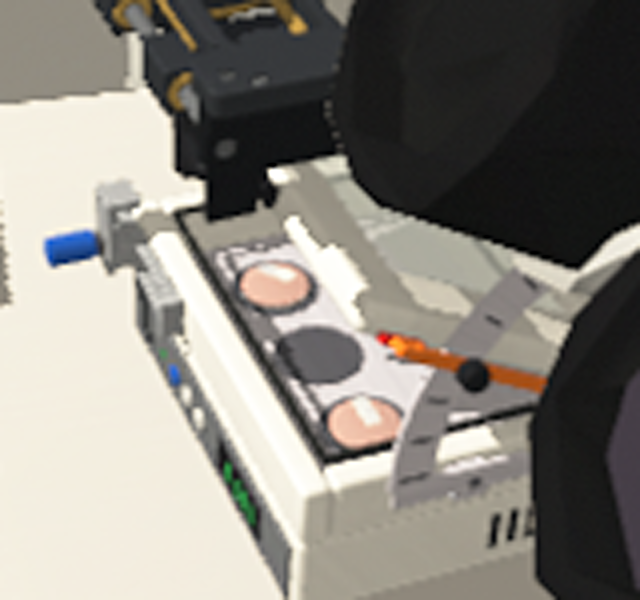

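Pointer 0.511 against index 0.513–0.518 by the same measure, so they are level within the measuring noise. I'll hold briefly to confirm it's at rest.

Request:
play_rows:
  motion:
    - [0,0,0,0,0,0,10]
    - [0,0,0,0,0,0,10]
    - [0,0,0,0,0,0,10]
    - [0,0,0,0,0,0,10]
    - [0,0,0,0,0,0,10]

```text
time: 13.85
ee_pos: [0.55, 0.1097, 0.1655]
eef_rot: [0.998, 0.07, 0.001, 0.002]
ft_force: [-4.4, -3.4, -5.0]
width: 0.0258
```

```bash
python3 sub.py now | head -2; python3 - <<'E'
from h import *
s=r.read_state();print(s['time'],s['ee_pos'],s['joint_vel'].round(3),s['width'],s['ft_force'])
p=eyes.camera('side'); L=eyes.landmark_of(p,'latch_knob'); print(L[:1], proj(p,inc([-.121,.096,.076])))
print(eyes.landmark_of(p,'waiting_dish')[:1])
E
```

```text
now red 101 umin 354.5 v 223.25 225.75 
    (np.float64(0.14900000000000002), [0.494, 0.51, 0.524]) (np.float64(0.15300000000000002), [0.498, 0.512, 0.524])
13.9 [0.5500321  0.1097465  0.16551628] [-0.002  0.     0.002  0.    -0.002  0.001 -0.   ] 0.02533918330999352 [-4.08365232 -3.21996076 -6.58767935]
[{'xy': [277.4, 200.9], 'p': 0.75}] [275.87931962 202.05139431]
[{'xy': [294.9, 314.4], 'p': 0.9}]
```

```bash
python3 -c "
from bench import job; print(job.close_job())"
```

```text
the job is handed in; nothing more can be done
None
```

I slid the latch to its stop, raised the lid by its tab until the red pointer was level with the orange index, and handed the job in at 13.9 s, still holding it at rest.

**Latch:** it travelled about 26 mm. Then it stopped moving and the force rose to 12 N. At the end the knob still sat within 2 px of the predicted stop position.

**Lid:** I raised it in steps, stopping short of the index each time.
- **Colour measurement:** in the side camera the pointer reads 0.511 rad against 0.513–0.518 for the index, measured the same way, so they agree within the measuring noise. Most of the pointer was hidden behind the index by then, so the last comparison rests on its visible end.
- **Hand position:** this puts the lid at about 0.50 rad. It agrees if the colour readings carry the roughly 0.02 rad offset seen with the lid shut.
- **Network landmarks:** these disagreed, giving pointer 0.48 and index 0.53, but they scattered by about 0.03 between shots, so I did not rely on them.

**At rest:** over the last hold the tool position did not change and joint speeds were about zero. The tab was held at 35 N.

**Surroundings:** the index reading stayed the same throughout. The dish was within about 3 px of where it started. The timer and bottle were not re-measured at the end, but the arm kept well away from them.

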